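# Open the lift-and-slide hatch of the bench parts well and stow the coupling

### The arm

A 7-joint arm with a two-finger parallel gripper is mounted at the origin on a cart in front of the work surface, level with it; the furniture and walls round the work are solid. World frame = base frame: x ahead of the robot, y to its left, z up, the work surface at z = 0. Lengths are in m, angles in rad, forces in N, time in s.
With the tool pointing down it reaches from about 0.425 to 0.975 m from the base axis. Payload 16.7 kg.
Tool frame: the origin (TCP) lies between the finger pads; the fingertips stand ctrl.tip_extent ahead of it and the grasp point (between the pads) lies 11 mm behind it (ctrl.tip_extent is the distance from the TCP to the fingertips, in m); z points along the fingers, y is the direction in which the jaws open and shut (so a half turn about z gives the same grasp; the last joint's range is limited). The gripper opens to 85 mm and grips with 20 to 120 N. Pads are 22 mm wide; open, the fingers measure 114 mm over their backs; the gripper's body (76 mm by 85 mm) begins 54 mm behind the grasp point. The pads swing forward as they close: fully open they stand 13 mm farther back than shut.
Start: joints at [-1.474, 0.426, 0.074, 1.606, -0.034, 1.111, -0.067], TCP at [0.165, 0.655, 0.239] pointing down, gripper open.
Joint ranges: [-2.85, 2.85], [-0.5, 2.14], [-1.23, 1.37], [0.21, 2.46], [-1.02, 4.16], [0.16, 2.05], [-2.73, 2.73]. Speed limits (rad/s): [1.89, 1.89, 2.39, 2.39, 3.01, 3.01, 3.01].

### API

Orientations are given as a unit quaternion [x, y, z, w].
In Python, from rig import ctrl, eyes gives the robot as it stands. The module is installed in compiled form; this text tells all that it offers.
- The arm moves only by the shell command python3 -m crank 'ROWS' [OPENING] [FORCE]. ROWS is JSON, a list of rows, each an object with "travel": the shift along the tool's x, y, z in mm, a list of three; "spin": the turn about the tool's z in degrees. In form: [{"travel": [dx, dy, dz], "spin": spin}, ...]. A call has 1 to 8 rows; each row is the pose to reach, as a shift and turn from the pose commanded when the call began, along the tool's axes at that moment; what a row does not reach only later rows make up. A row lasts 1/10 s, in which the tool goes at most 50 mm and 8.59 degrees, less where a joint would pass 70% of its speed; a pose out of reach is approached as far as the arm can. A call with a gripper value outside its range is refused whole. OPENING is the opening, from 0 (shut) to 1 (fully open), set as the call begins (- or left out, the last holds). The fingers move at their own pace and stop on an object; FORCE is the grip in N (left out, the last holds). Time passes only in rows, so rows that repeat a pose let the fingers close. It gives the time, the measured TCP pose, the force and the opening at its end, in the units of the state.
- ctrl.sense(): the state, without advancing time (a new reading comes with each control period).
- eyes.read_camera(name): name is "scene" or "top"; returns a dict with "color" (400x640x3 uint8, blue, green, red), "range_z" (400x640 float32, m along the optical axis (not along the pixel's ray), 0 where there is no reading), "fx", "fy", "cx", "cy" (pixels), "rvec" (rotation vector, rad) and "tvec" (3), from world to camera coordinates, as OpenCV has them. Camera axes: x right, y down, z forward; pixel columns grow to the right and rows downward; lengths in m; the calibration is good to about 2 mm. A picture is of the moment at which its call begins.
- ctrl.sign_off(): hands the job in, once; it reports no verdict.
The state is a dict: "t": time; "qpos": joint angles; "qvel": joint speeds; "tau": joint torques, N m; "eef_pos": TCP position; "eef_rot": TCP orientation; "wrist_force": force on the tool from outside, world axes, zero at the start; "ft_torque": the same for the moment, N m; "grip_width": opening from 0.0 (shut) to 1.0 (fully open).
Only numpy, scipy, OpenCV 4.12 (cv2) and the standard library are available. Lean on these libraries where they do the work, as an engineer would, in place of code of your own. Each camera call takes 0.05 s, during which the arm holds its last target.

### The job

The coupling belongs in the parts well on the bench. Lift the well's hatch up off its recessed seat by its handle, slide it sideways under the lips of its channels until the well is fully open, and leave it lying there on the deck. Then stand the hex coupling upright on the floor of the well and let go.

Things in the scene. Friction and masses are not known exactly. Their poses are not given: they have to be found in the camera images.
- parts_well: Fixed grey steel case, 160 (x) by 316 (y) mm. Origin: centre of its underside, z up. +y half: the well, opening x +-60, y 20..140, floor z 6; the hatch's seat round it is at z 50. -y half: flat parking deck, z 60. Walls guide the hatch at x +-74, stop at y -152; wall tops: z 78 along the well, 103 along the deck, where lips reach in to x +-60, underside z 98.
- parked (a point): Point on the deck of the case (case frame x 0, y -70, z 60 mm) where the hatch's origin ends when well parked; up to 20 mm short of it still clears the opening, and 13 mm past it is the stop. The hatch must be raised 10 mm to leave its seat and no more than 38 mm to pass under the lips (about 22 is best), then slid 150 mm along the case's -y. Axes as the case's.
- hatch: Loose steel tread-plate hatch, 138 x 138 x 10 mm, 0.5 kg, seated over the well, top flush with the deck; axes as the case's. Origin: centre of its underside. Handle: dark flat-sided bar along x, 84 mm long, 14 wide (y), 16 tall, its centre 46 mm above the origin, open below between feet at x +-37. Grip its middle with the fingers closing along y.
- hex_coupling: Dark rusty hexagonal sleeve coupling standing on end on the bench, left of the case: 40 mm tall, 36 across flats, 41 across corners, 0.17 kg. Origin: centre of its underside, z up; one pair of flats faces along its x. Near it and not wanted: a smooth round steel slug (50 mm) and a round threaded pipe nipple lying down.
Things that resemble listed ones, but are neither listed nor needed, are in the scene too. Leave any green look-alike of the hex_coupling alone.

How it is judged:
On the way, in this order (a step that is already met when the one before it is completed fails the run):
1. the hatch is lifted off its seat (z of hatch in the frame of parts_well above 0.058 m and y of hatch in the frame of parts_well above 0.04 m), for 0.05 s.
2. the hatch is slid along its channels, clear of the well and under the lips (y of hatch in the frame of parts_well between -0.09 and -0.05 m and x of hatch in the frame of parts_well between -0.012 and 0.012 m and z of hatch in the frame of parts_well below 0.095 m), for 0.1 s.
At the end, for the whole second after the job is handed in: The hatch lies flat on the deck between the channels (origin 50 to 90 mm to the -y side of the case origin, height within 5 mm) and covers no part of the opening; the hex coupling stands upright within 10 degrees on the well floor, anywhere in the opening; both released and at rest (y of hatch in the frame of parts_well between -0.09 and -0.05 m and x of hatch in the frame of parts_well between -0.012 and 0.012 m and z of hatch in the frame of parts_well between 0.055 and 0.066 m and angle between hatch's own z axis and vertical below 0.1 rad and x of hex_coupling in the frame of parts_well between -0.045 and 0.045 m and y of hex_coupling in the frame of parts_well between 0.035 and 0.125 m and z of hex_coupling in the frame of parts_well below 0.012 m and angle between hex_coupling's own z axis and vertical below 0.17 rad and linear speed of each of hex_coupling, hatch below 0.02 m/s); the robot touches nothing.
It also fails if it takes over 59 s, if anything falls off the work surface, if the arm or the gripper's body presses on something with over 40 N, if the wrist force passes 120 N, or if a joint passes its speed limit or range.

## Working session

There is one attempt and no reset: what is moved stays moved. The work goes in short steps, Python scripts to look and compute and a shell command to move; the robot and the scene stay as the last step left them, time stands still between calls to the robot, and variables do not carry over. Pictures are saved under pics/ and viewed, and the job is handed in when it is done.

```bash
mkdir -p pics; cat > h.py <<'E'
from rig import ctrl, eyes
import cv2, numpy as np
def snap(n,tag):
    d=eyes.read_camera(n); cv2.imwrite(f'pics/{tag}.png',d['color']); np.savez(f'pics/{tag}.npz',**d); return d
def world(d,u,v,z=None):
    R,_=cv2.Rodrigues(np.array(d['rvec'],float)); t=np.array(d['tvec'],float).ravel()
    r=np.array([(u-d['cx'])/d['fx'],(v-d['cy'])/d['fy'],1.])
    if z is None:
        p=r*d['range_z'][int(v),int(u)]; return R.T@(p-t)
    c=-R.T@t; w=R.T@r; return c+w*(z-c[2])/w[2]
def cloud(d):
    R,_=cv2.Rodrigues(np.array(d['rvec'],float)); t=np.array(d['tvec'],float).ravel()
    v,u=np.mgrid[0:400,0:640]; Z=d['range_z']
    P=np.stack([(u-d['cx'])/d['fx']*Z,(v-d['cy'])/d['fy']*Z,Z],-1)
    W=(P-t)@R; W[Z==0]=np.nan; return W
E
python3 - <<'E'
from h import *
snap('scene','s0'); snap('top','t0'); print(ctrl.sense(), ctrl.tip_extent)
E
```

```text
{'t': 0.1, 'qpos': array([-1.47352175,  0.42668297,  0.07386475,  1.60655788, -0.03407575,
        1.11080457, -0.06708813]), 'qvel': array([ 0.00040128, -0.00179465,  0.00082013,  0.00021841,  0.00052953,
       -0.0022523 ,  0.00130419]), 'tau': array([ 8.64394940e-03, -9.51540899e+01,  3.77209246e+00, -4.64401639e+01,
        1.97026902e-02,  6.56370205e-03, -3.55158591e-05]), 'eef_pos': array([0.16483701, 0.6541831 , 0.2386654 ]), 'eef_rot': array([ 1.23084410e-01,  9.92396026e-01, -5.96471705e-04, -1.77990948e-05]), 'wrist_force': array([-0.09428774, -0.60632934,  0.04602925]), 'ft_torque': array([ 0.04744971, -0.01207216, -0.02777251]), 'grip_width': 1.0008686028717915} 0.008
```

View pics/s0.png

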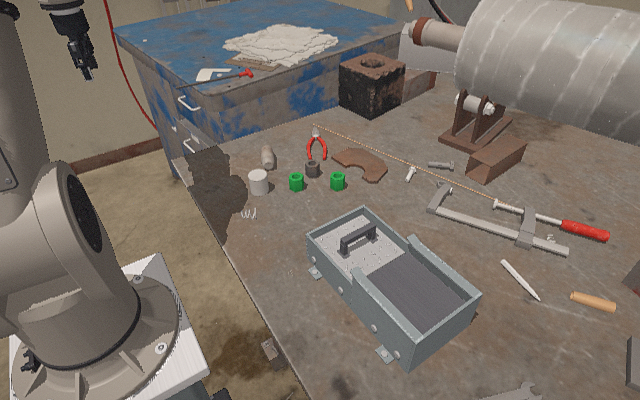

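View pics/t0.png

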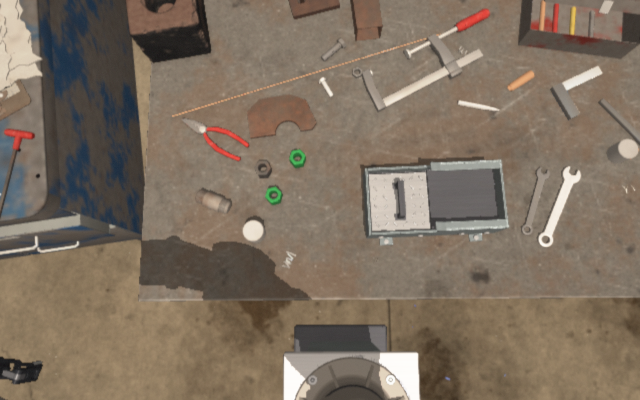

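The scene view shows the case, with its handle near (358,239). The dark hex coupling is near (312,169) between green look-alikes at (296,181) and (337,181). In the top view, the handle is near (400,199), the coupling at (264,169), and the greens at (297,158) and (274,195).

```bash
python3 - <<'E'
from h import *
d=dict(np.load('pics/t0.npz')); c=d['color']
a=cv2.resize(c[150:250,350:520],None,fx=4.5,fy=4.5,interpolation=cv2.INTER_CUBIC); cv2.imwrite('pics/a.png',a)
b=cv2.resize(c[140:250,190:320],None,fx=5,fy=5,interpolation=cv2.INTER_CUBIC); cv2.imwrite('pics/b.png',b)
W=cloud(d)
R,_=cv2.Rodrigues(d['rvec']);print('cam',-R.T@d['tvec'].ravel(), d['fx'])
# handle points: z 0.085..0.125 region in case
m=np.zeros((400,640),bool);m[165:240,362:432]=1
h=m&(W[...,2]>.095)&(W[...,2]<.13)
ys,xs=np.nonzero(h);print('handle',len(ys),xs.min(),xs.max(),ys.min(),ys.max(),np.median(W[h],0))
print(cv2.minAreaRect(W[h][:,:2].astype(np.float32)*1000))
m[:]=0;m[150:245,350:520]=1
h=m&(W[...,2]>.07)
print(cv2.minAreaRect(W[h][:,:2].astype(np.float32)*1000))
for lo in np.arange(0.05,.12,.005): print(round(lo,3),(m&(W[...,2]>lo)&(W[...,2]<lo+.005)).sum())
m[:]=0;m[158:181,254:274]=1
h=m&(W[...,2]>.03)
print('hex',h.sum(),np.nanmax(W[m][:,2]),cv2.minAreaRect(W[h][:,:2].astype(np.float32)*1000))
print(world(d,264,169,.04))
E
```

```text
cam [0.2872967  0.06253146 1.27177568] 515.4905017516368
handle 245 397 431 165 215 [ 0.50562499 -0.11710975  0.10502404]
((531.5543823242188, -133.44482421875), (53.94647979736328, 137.299072265625), 59.32346725463867)
((509.01251220703125, -197.64329528808594), (161.85064697265625, 317.29241943359375), 2.014256477355957)
0.05 234
0.055 2465
0.06 3948
0.065 351
0.07 145
0.075 426
0.08 195
0.085 63
0.09 64
0.095 137
0.1 975
0.105 530
0.11 58
0.115 4
hex 144 0.047054457643974174 ((595.2808837890625, 212.85276794433594), (36.07218551635742, 39.35018539428711), 58.8229866027832)
[0.59038773 0.20719169 0.04      ]
```

View pics/a.png

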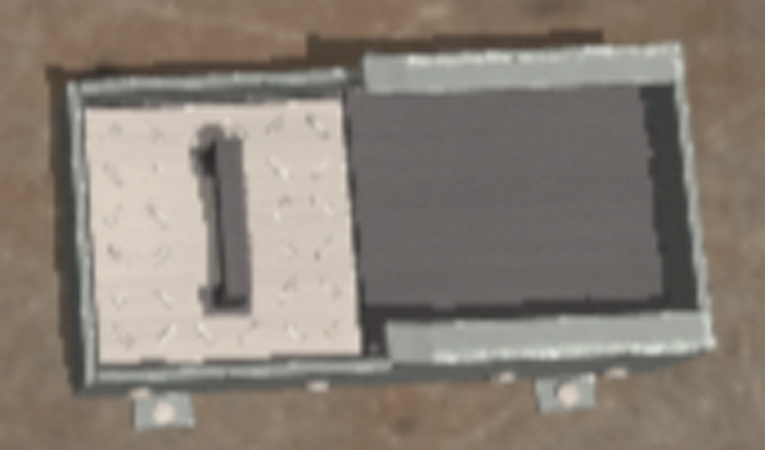

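View pics/b.png

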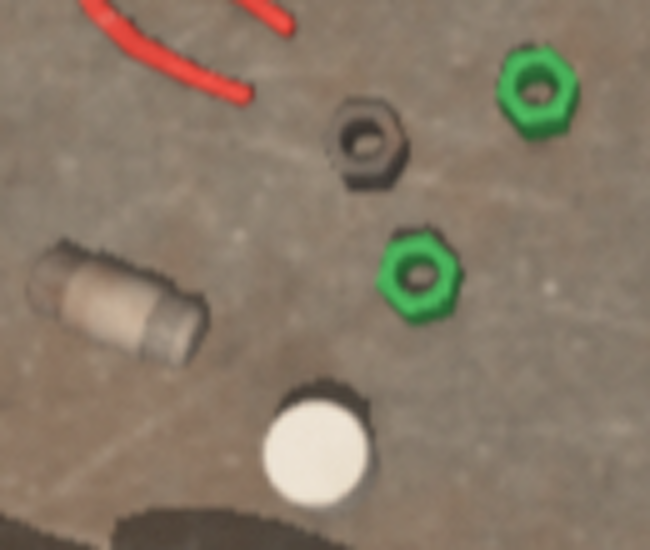

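```bash
python3 - <<'E'
from h import *
d=dict(np.load('pics/t0.npz')); W=cloud(d)
m=np.zeros((400,640),bool);m[172:224,385:412]=1
h=m&(W[...,2]>.095)&(W[...,2]<.13)
P=W[h]; print(len(P),P.min(0),P.max(0),P.mean(0),cv2.minAreaRect(P[:,:2].astype(np.float32)*1000))
print(np.degrees(np.arctan2(*(cv2.fitLine(P[:,:2].astype(np.float32),2,0,.01,.01)[[1,0],0]))))
# handle top corners read from crop
f=lambda u,v,z,o,s: world(d,o[0]+(u+.5)/s-.5,o[1]+(v+.5)/s-.5,z)
for q in [(215,138),(242,138),(250,308),(220,300)]: print('hd',f(*q,.104,(350,150),4.5).round(4))
for q in [(70,85),(90,383)]: print('well end tops',f(*q,.078,(350,150),4.5).round(4))
for q in [(680,45),(714,348)]: print('deck end tops',f(*q,.103,(350,150),4.5).round(4))
hx=[(352,98),(390,101),(407,140),(378,180),(345,180),(330,140)]
print('hex hole',f(366,143,.04,(190,140),5).round(4))
d=dict(np.load('pics/s0.npz')); W=cloud(d); c=d['color']
cv2.imwrite('pics/c.png',cv2.resize(c[140:210,240:360],None,fx=6,fy=6,interpolation=cv2.INTER_CUBIC))
m=np.zeros((400,640),bool);m[155:182,302:322]=1
h=m&(W[...,2]>.035)&(W[...,2]<.045);P=W[h];print('hex scene',len(P),P.min(0),P.max(0),P.mean(0))
m[:]=0;m[215:260,330:385]=1
h=m&(W[...,2]>.1)&(W[...,2]<.11);P=W[h];print('handle scene',len(P),P.min(0),P.max(0),P.mean(0),cv2.minAreaRect(P[:,:2].astype(np.float32)*1000))
E
```

```text
237 [ 0.46312796 -0.12554222  0.09504409] [ 0.54576306 -0.1089124   0.11053822] [ 0.50394891 -0.11694422  0.10449917] ((504.50372314453125, -117.56515502929688), (82.75503540039062, 14.909543991088867), 2.235948085784912)
1.9398123
hd [ 0.545  -0.1099  0.104 ]
hd [ 0.5449 -0.1238  0.104 ]
hd [ 0.4566 -0.1245  0.104 ]
hd [ 0.4608 -0.1095  0.104 ]
well end tops [ 0.5801 -0.0382  0.078 ]
well end tops [ 0.4219 -0.0449  0.078 ]
deck end tops [ 0.5924 -0.352   0.103 ]
deck end tops [ 0.4345 -0.3578  0.103 ]
hex hole [0.5924 0.2102 0.04  ]
hex scene 88 [0.53611886 0.16792083 0.03510799] [0.61121071 0.22999886 0.04206235] [0.58871151 0.20624048 0.03907274]
handle scene 236 [ 0.46055495 -0.12854742  0.1001102 ] [ 0.54481933 -0.1106244   0.10645881] [ 0.50118094 -0.11981597  0.10321378] ((502.8158264160156, -118.94915008544922), (84.42781066894531, 15.832470893859863), 2.764263391494751)
```

View pics/c.png

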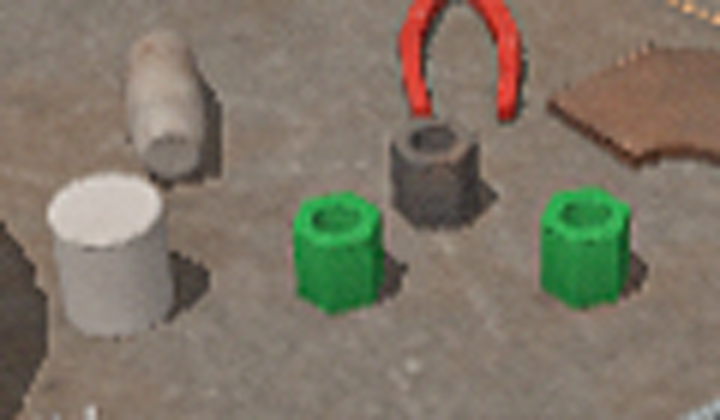

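```bash
cat >> h.py <<'E'
from scipy.spatial.transform import Rotation as Ro
def plan(p,yaw=None):
    """p: TCP target world m; yaw: desired world angle (deg) of tool y (mod 180)"""
    s=ctrl.sense(); R=Ro.from_quat(s['eef_rot']).as_matrix()
    y=np.degrees(np.arctan2(R[1,1],R[0,1]))
    sp=None if yaw is None else -((yaw-y+90)%180-90)
    print('t',round(s['t'],2),'pos',s['eef_pos'].round(4),'yaw_y',round(y,2),'tiltz',R[:,2].round(4),'g',round(s['grip_width'],3),'F',s['wrist_force'].round(1))
    print('travel',(R.T@(np.array(p)-s['eef_pos'])*1000).round(1),'spin',sp)
E
python3 - <<'E'
from h import *
plan([.5,.25,.24],92.2); plan([.504,-.118,.18],92.2)
E
```

```text
t 0.1 pos [0.1648 0.6542 0.2387] yaw_y 75.86 tiltz [-2.0e-04 -1.2e-03 -1.0e+00] g 1.001 F [-0.1 -0.6  0. ]
travel [-423.7 -310.1   -0.9] spin -16.340298904005905
t 0.1 pos [0.1648 0.6542 0.2387] yaw_y 75.86 tiltz [-2.0e-04 -1.2e-03 -1.0e+00] g 1.001 F [-0.1 -0.6  0. ]
travel [-517.5 -665.9   59.5] spin -16.340298904005905
```

```bash
python3 -m crank '[{"travel":[-424,-310,0],"spin":-8},{"travel":[-424,-310,0],"spin":-16.3},{"travel":[-424,-310,0],"spin":-16.3},{"travel":[-424,-310,0],"spin":-16.3},{"travel":[-424,-310,0],"spin":-16.3},{"travel":[-424,-310,0],"spin":-16.3},{"travel":[-424,-310,0],"spin":-16.3},{"travel":[-424,-310,0],"spin":-16.3}]' 0.6
python3 -c "
from h import *
plan([.504,-.118,.17],92.2)"
```

```text
t: 0.9
eef_pos: [0.4212, 0.3448, 0.2393]
eef_rot: [-0.019, 1.0, -0.0, -0.0]
wrist_force: [1.0, 0.8, -0.8]
grip_width: 0.605
t 0.9 pos [0.4212 0.3448 0.2393] yaw_y 92.16 tiltz [-2.e-04 -0.e+00 -1.e+00] g 0.605 F [ 1.   0.8 -0.8]
travel [ -65.3 -465.6   69.3] spin -0.03926712622494222
```

```bash
python3 -m crank '[{"travel":[-65,-466,40],"spin":0},{"travel":[-65,-466,40],"spin":0},{"travel":[-65,-466,40],"spin":0},{"travel":[-65,-466,40],"spin":0},{"travel":[-65,-466,40],"spin":0},{"travel":[-65,-466,40],"spin":0},{"travel":[-65,-466,40],"spin":0},{"travel":[-65,-466,40],"spin":0}]'
python3 -m crank '[{"travel":[0,0,0],"spin":0},{"travel":[0,0,0],"spin":0}]'
python3 -c "
from h import *
plan([.504,-.118,.14],92.2)"
```

```text
t: 1.7
eef_pos: [0.49, -0.0477, 0.2054]
eef_rot: [-0.019, 1.0, 0.0, 0.0]
wrist_force: [1.0, 0.9, 0.1]
grip_width: 0.603
t: 1.9
eef_pos: [0.49, -0.0467, 0.2052]
eef_rot: [-0.018, 1.0, -0.0, -0.0]
wrist_force: [0.5, 0.9, -0.4]
grip_width: 0.6
t 1.9 pos [ 0.49   -0.0467  0.2052] yaw_y 92.01 tiltz [-7.e-04 -3.e-04 -1.e+00] g 0.6 F [ 0.5  0.9 -0.4]
travel [-11.6 -71.7  65.2] spin -0.19248054873209242
```

```bash
python3 -m crank '[{"travel":[-12,-72,30],"spin":-0.2},{"travel":[-12,-72,30],"spin":-0.2},{"travel":[-12,-72,65],"spin":-0.2},{"travel":[-12,-72,65],"spin":-0.2},{"travel":[-12,-72,65],"spin":-0.2}]'
python3 -c "
from h import *
plan([.504,-.118,.085],92.2)
snap('scene','s1');snap('top','t1')"
```

```text
t: 2.4
eef_pos: [0.5047, -0.1159, 0.1406]
eef_rot: [-0.021, 1.0, 0.0, -0.001]
wrist_force: [-0.5, -0.1, -0.0]
grip_width: 0.599
t 2.4 pos [ 0.5047 -0.1159  0.1406] yaw_y 92.45 tiltz [-1.8e-03  3.0e-04 -1.0e+00] g 0.599 F [-0.5 -0.1 -0. ]
travel [ 0.7 -2.1 55.6] spin 0.246842375909182
```

View pics/s1.png

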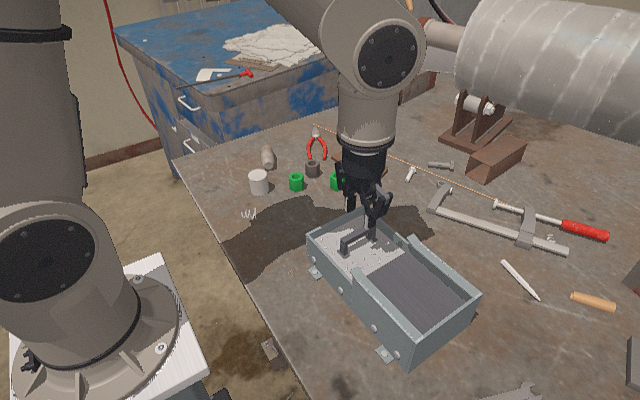

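The gripper is over the handle bar at about (360,238), with one finger on each side of it. I'll descend and grip.

```bash
python3 -m crank '[{"travel":[0,-2,30],"spin":0},{"travel":[0,-2,55],"spin":0},{"travel":[0,-2,55],"spin":0},{"travel":[0,-2,55],"spin":0}]'
python3 -m crank '[{"travel":[0,0,0],"spin":0},{"travel":[0,0,0],"spin":0},{"travel":[0,0,0],"spin":0},{"travel":[0,0,0],"spin":0},{"travel":[0,0,0],"spin":0},{"travel":[0,0,0],"spin":0}]' 0 70
python3 -c "
from h import *
plan([.504,-.118,.107],92.2)
"
```

```text
t: 2.9
eef_pos: [0.5055, -0.1189, 0.0867]
eef_rot: [-0.021, 1.0, 0.0, 0.0]
wrist_force: [1.1, -0.5, 0.7]
grip_width: 0.601
t: 3.5
eef_pos: [0.5056, -0.1191, 0.0867]
eef_rot: [-0.02, 1.0, 0.0, 0.001]
wrist_force: [-3.7, 2.3, 16.7]
grip_width: 0.149
t 3.5 pos [ 0.5056 -0.1191  0.0867] yaw_y 92.35 tiltz [ 1.6e-03  5.0e-04 -1.0e+00] g 0.149 F [-3.7  2.3 16.7]
travel [  1.6   1.2 -20.3] spin 0.14768454169666256
```

```bash
python3 -m crank '[{"travel":[0,0,-8],"spin":0},{"travel":[0,0,-16],"spin":0},{"travel":[0,0,-22],"spin":0},{"travel":[0,0,-22],"spin":0},{"travel":[0,0,-22],"spin":0}]'
python3 -c "
from h import *
plan([.504,-.118,.107],92.2)
snap('scene','s2')"
```

```text
t: 4.0
eef_pos: [0.505, -0.1191, 0.1076]
eef_rot: [-0.021, 1.0, 0.0, 0.0]
wrist_force: [0.7, 0.4, -4.0]
grip_width: 0.149
t 4.0 pos [ 0.505  -0.1191  0.1076] yaw_y 92.37 tiltz [ 3.e-04  1.e-04 -1.e+00] g 0.149 F [ 0.7  0.4 -4. ]
travel [1.  1.1 0.6] spin 0.16931436086854035
```

View pics/s2.png

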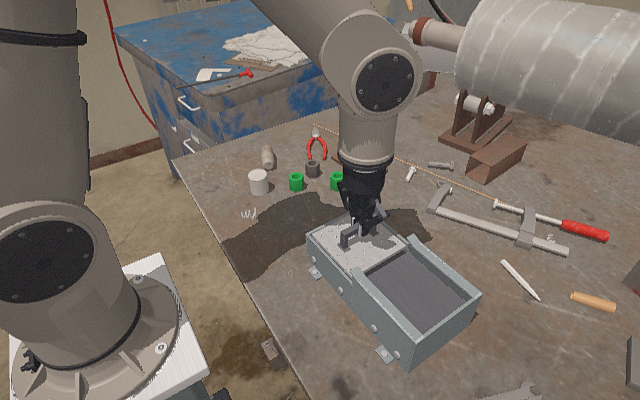

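```bash
python3 -m crank '[{"travel":[0,-15,0],"spin":0},{"travel":[0,-35,0],"spin":0},{"travel":[0,-55,0],"spin":0},{"travel":[0,-75,0],"spin":0},{"travel":[0,-95,0],"spin":0},{"travel":[0,-115,0],"spin":0},{"travel":[0,-135,0],"spin":0},{"travel":[0,-148,0],"spin":0}]'
python3 -m crank '[{"travel":[0,0,0],"spin":0},{"travel":[0,0,0],"spin":0}]'
python3 -c "
from h import *
plan([.511,-.267,.107],92.2)
snap('scene','s3');snap('top','t3')"
```

```text
t: 4.85
eef_pos: [0.5107, -0.2685, 0.1071]
eef_rot: [-0.02, 1.0, -0.0, -0.0]
wrist_force: [-0.4, 0.2, -4.3]
grip_width: 0.15
t: 5.05
eef_pos: [0.5109, -0.2667, 0.1071]
eef_rot: [-0.02, 1.0, 0.0, -0.0]
wrist_force: [0.3, 0.6, -4.2]
grip_width: 0.148
t 5.05 pos [ 0.5109 -0.2667  0.1071] yaw_y 92.35 tiltz [-7.e-04  4.e-04 -1.e+00] g 0.148 F [ 0.3  0.6 -4.2]
travel [-0.1 -0.3  0.1] spin 0.14506231607307996
```

View pics/s3.png

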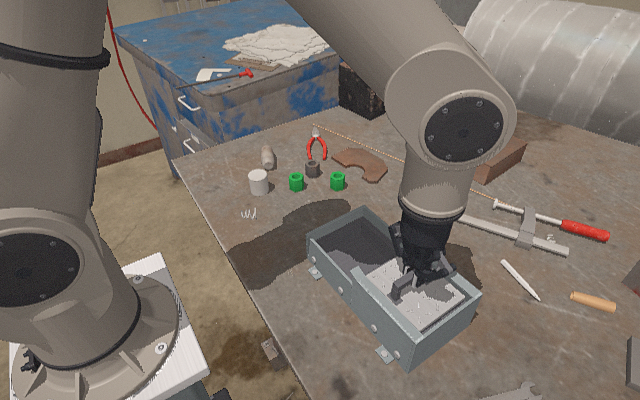

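View pics/t3.png

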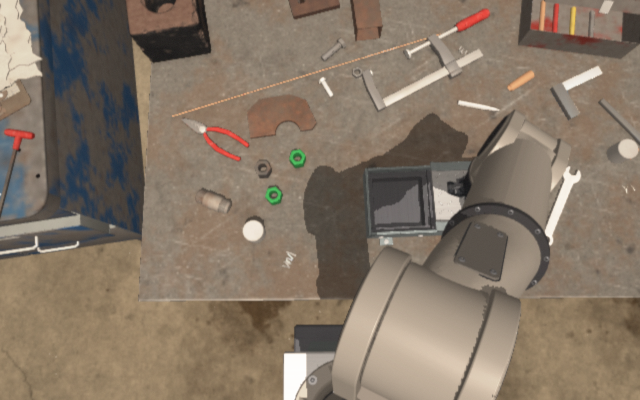

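Both views show the hatch over the deck at scene (420,295) with the well open. Now I'll lower it about 11 mm to the deck.

```bash
python3 -m crank '[{"travel":[0,0,4],"spin":0},{"travel":[0,0,8],"spin":0},{"travel":[0,0,10],"spin":0},{"travel":[0,0,11],"spin":0},{"travel":[0,0,11],"spin":0}]'
python3 -c "
from h import *
plan([.511,-.267,.096],92.2)
"
```

```text
t: 5.65
eef_pos: [0.5109, -0.2666, 0.0967]
eef_rot: [-0.021, 1.0, 0.0, -0.0]
wrist_force: [-5.2, 4.6, 9.1]
grip_width: 0.148
t 5.65 pos [ 0.5109 -0.2666  0.0967] yaw_y 92.37 tiltz [-4.e-04  9.e-04 -1.e+00] g 0.148 F [-5.2  4.6  9.1]
travel [-0.  -0.4  0.7] spin 0.16602538372907816
```

```bash
python3 -m crank '[{"travel":[0,0,0],"spin":0},{"travel":[0,0,0],"spin":0},{"travel":[0,0,0],"spin":0},{"travel":[0,0,0],"spin":0}]' 0.6
python3 -m crank '[{"travel":[0,0,-10],"spin":0},{"travel":[0,0,-50],"spin":0},{"travel":[0,0,-100],"spin":0},{"travel":[0,0,-140],"spin":0},{"travel":[0,0,-140],"spin":0},{"travel":[0,0,-140],"spin":0}]'
python3 - <<'E'
from h import *
plan([.591,.209,.24],92.2)
d=snap('scene','s4'); W=cloud(d)
cv2.imwrite('pics/e.png',cv2.resize(d['color'][190:380,290:500],None,fx=3,fy=3,interpolation=cv2.INTER_CUBIC))
m=np.zeros((400,640),bool);m[250:330,360:460]=1
c,s=np.cos(np.radians(2.25)),np.sin(np.radians(2.25))
C=np.stack([c*(W[...,0]-.5075)+s*(W[...,1]+.198),-s*(W[...,0]-.5075)+c*(W[...,1]+.198),W[...,2]],-1)
h=m&(C[...,2]>.108)&(C[...,2]<.122)&(abs(C[...,0])<.045);P=C[h];print(len(P),P.min(0),P.max(0),P.mean(0))
h=m&(C[...,2]>.064)&(C[...,2]<.078)&(abs(C[...,0])<.055)&(C[...,1]>-.12)&(C[...,1]<0);P=C[h];print('plate',P.min(0),P.max(0),P.mean(0))
E
```

```text
t: 6.05
eef_pos: [0.5112, -0.2671, 0.0964]
eef_rot: [-0.021, 1.0, -0.0, 0.0]
wrist_force: [-0.1, 0.0, 0.3]
grip_width: 0.602
t: 6.65
eef_pos: [0.5115, -0.2672, 0.2379]
eef_rot: [-0.021, 1.0, -0.0, 0.001]
wrist_force: [0.0, 0.9, -0.0]
grip_width: 0.597
t 6.65 pos [ 0.5115 -0.2672  0.2379] yaw_y 92.36 tiltz [ 2.4e-03 -3.0e-04 -1.0e+00] g 0.597 F [ 0.   0.9 -0. ]
travel [-99.1 472.5  -2. ] spin 0.1644266900662643
358 [-0.04428406 -0.07599069  0.10806788] [ 0.04033543 -0.06121569  0.11631823] [-0.00409968 -0.0697252   0.11303051]
plate [-0.04464543 -0.1199879   0.06624504] [ 5.48968005e-02 -5.07495631e-05  7.76896267e-02] [ 0.00334821 -0.06533006  0.06987845]
```

View pics/e.png

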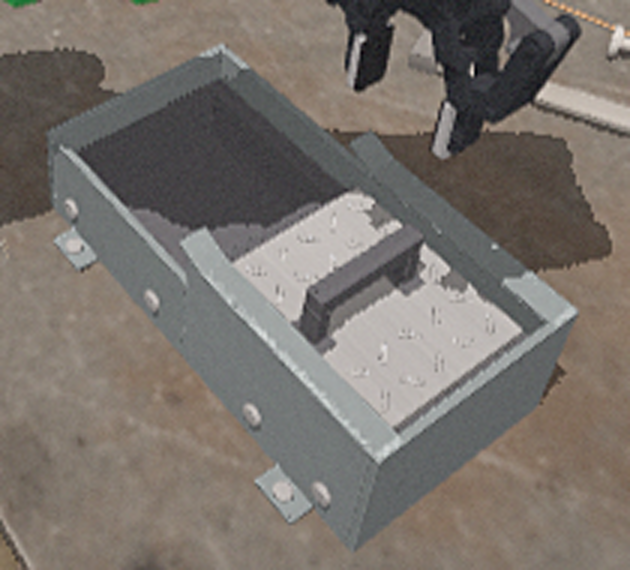

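The hatch rests on the deck: handle at case y ≈ -70 mm, x ≈ 0, height as expected for lying flat. Next I'll find the coupling's flats.

```bash
python3 - <<'E'
from h import *
d=dict(np.load('pics/t0.npz')); c=d['color']
cv2.imwrite('pics/f.png',cv2.resize(c[150:210,245:315],None,fx=10,fy=10,interpolation=cv2.INTER_CUBIC))
d=dict(np.load('pics/s0.npz')); c=d['color']
cv2.imwrite('pics/g.png',cv2.resize(c[155:185,295:330],None,fx=16,fy=16,interpolation=cv2.INTER_CUBIC))
E
```

```text
(no output)
```

View pics/f.png

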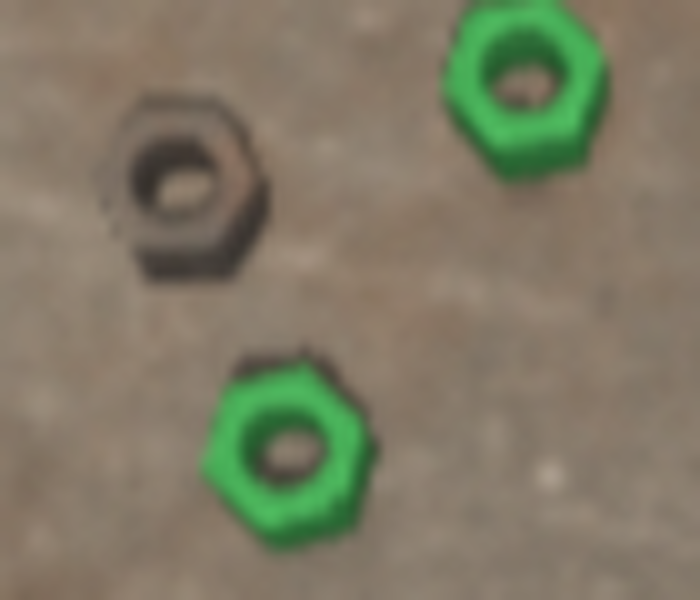

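View pics/g.png

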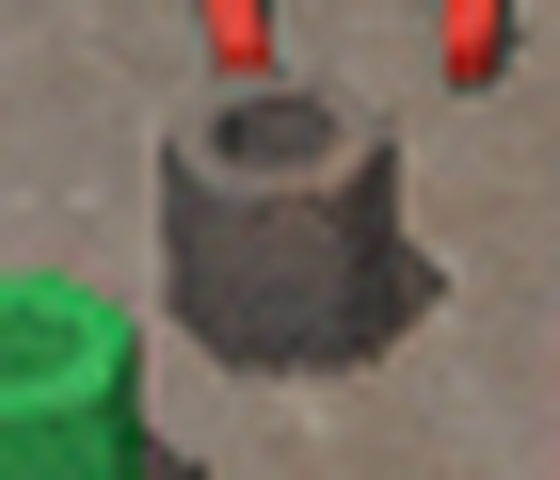

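```bash
python3 - <<'E'
from h import *
d=dict(np.load('pics/t0.npz'))
f=lambda u,v,z,o,s: world(d,o[0]+(u+.5)/s-.5,o[1]+(v+.5)/s-.5,z).round(4)
o=(245,150)
V=[f(*q,.04,o,10)[:2] for q in [(148,95),(232,98),(268,182),(228,250),(146,250),(105,178)]]
print(np.array(V),np.mean(V,0),'base edge',f(150,278,0,o,10),f(235,278,0,o,10))
e=np.array(V)[0]-np.array(V)[1];print(np.degrees(np.arctan2(*e[::-1])))
e=np.array(V)[5]-np.array(V)[2];print('diag',np.degrees(np.arctan2(*e[::-1])))
d=dict(np.load('pics/s0.npz'))
print('scene hole',f(278,130,.04,(295,155),16), 'rim', f(165,145,.04,(295,155),16),f(395,145,.04,(295,155),16))
E
```

```text
[[0.6158 0.219 ]
 [0.6148 0.1982]
 [0.5934 0.1891]
 [0.5763 0.1988]
 [0.5765 0.2189]
 [0.5948 0.2293]] [0.59526667 0.20888333] base edge [0.5786 0.2229 0.    ] [0.5784 0.2013 0.    ]
87.24751459973132
diag 88.00543069875822
scene hole [0.5942 0.2122 0.04  ] rim [0.5756 0.2193 0.04  ] [0.6088 0.1971 0.04  ]
```

```bash
python3 -c "
from h import *
plan([.595,.210,.18],118.5)"
```

```text
t 6.7 pos [ 0.511  -0.2669  0.2367] yaw_y 92.36 tiltz [ 4.e-04  2.e-04 -1.e+00] g 0.604 F [-0.4 -0.1 -0.7]
travel [-103.6  473.    56.8] spin -26.135930988020007
```

```bash
python3 -m crank '[{"travel":[-104,473,0],"spin":-26},{"travel":[-104,473,0],"spin":-26},{"travel":[-104,473,0],"spin":-26},{"travel":[-104,473,0],"spin":-26},{"travel":[-104,473,0],"spin":-26},{"travel":[-104,473,0],"spin":-26},{"travel":[-104,473,0],"spin":-26},{"travel":[-104,473,0],"spin":-26}]' 0.7
python3 -c "
from h import *
plan([.595,.210,.14],118.5)"
```

```text
t: 7.5
eef_pos: [0.5802, 0.1286, 0.2353]
eef_rot: [-0.245, 0.97, -0.0, -0.001]
wrist_force: [0.2, -0.3, 0.6]
grip_width: 0.696
t 7.5 pos [0.5802 0.1286 0.2353] yaw_y 118.34 tiltz [-1.9e-03 -7.0e-04 -1.0e+00] g 0.696 F [ 0.2 -0.3  0.6]
travel [-51.8  64.6  95.2] spin -0.1551976816666354
```

```bash
python3 -m crank '[{"travel":[-52,65,40],"spin":0},{"travel":[-52,65,40],"spin":0},{"travel":[-52,65,95],"spin":0},{"travel":[-52,65,95],"spin":0},{"travel":[-52,65,95],"spin":0},{"travel":[-52,65,95],"spin":0}]'
python3 -c "
from h import *
plan([.595,.210,.017],118.5)
d=snap('scene','s5')
cv2.imwrite('pics/j.png',cv2.resize(d['color'][100:210,230:400],None,fx=4,fy=4,interpolation=cv2.INTER_CUBIC))"
```

```text
t: 8.1
eef_pos: [0.5965, 0.2077, 0.1429]
eef_rot: [-0.244, 0.97, -0.0, 0.0]
wrist_force: [-0.3, -0.7, 0.7]
grip_width: 0.701
t 8.1 pos [0.5965 0.2077 0.1429] yaw_y 118.26 tiltz [ 0.001  0.    -1.   ] g 0.701 F [-0.3 -0.7  0.7]
travel [  0.3   2.8 125.9] spin -0.23540216736373054
```

View pics/j.png

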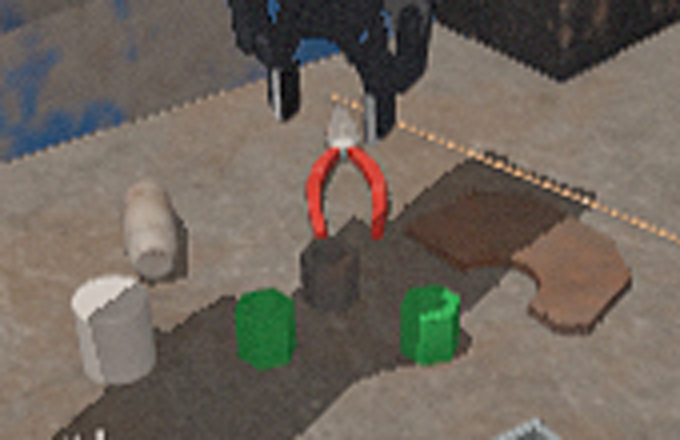

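The fingers at crop (285,105) and (375,125) straddle the dark coupling at (330,270), with both greens clear. I'll descend.

```bash
python3 -m crank '[{"travel":[0,3,40],"spin":0},{"travel":[0,3,80],"spin":0},{"travel":[0,3,105],"spin":0},{"travel":[0,3,124],"spin":0},{"travel":[0,3,124],"spin":0},{"travel":[0,3,124],"spin":0}]'
python3 -c "
from h import *
plan([.595,.210,.017],118.5)
d=snap('scene','s6')
cv2.imwrite('pics/k.png',cv2.resize(d['color'][100:210,230:400],None,fx=4,fy=4,interpolation=cv2.INTER_CUBIC))"
```

```text
t: 8.75
eef_pos: [0.5953, 0.2112, 0.0191]
eef_rot: [-0.245, 0.97, 0.0, 0.001]
wrist_force: [0.2, 0.6, -0.1]
grip_width: 0.7
t 8.75 pos [0.5953 0.2112 0.0191] yaw_y 118.31 tiltz [ 1.5e-03  6.0e-04 -1.0e+00] g 0.7 F [ 0.2  0.6 -0.1]
travel [ 0.8 -0.9  2.1] spin -0.1883931062515103
```

View pics/k.png

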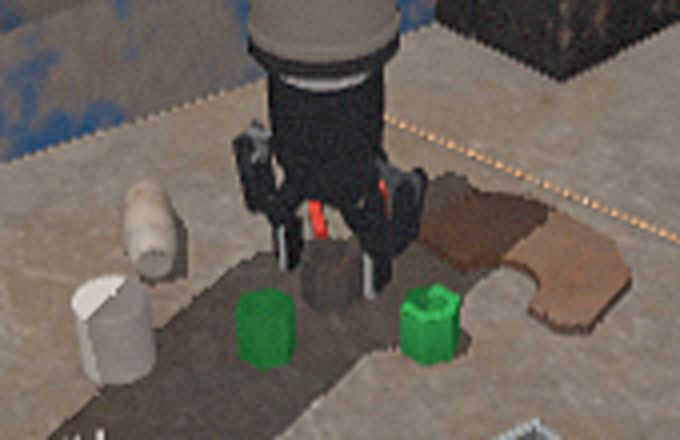

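The coupling sits between the fingers, so I'll close and lift.

```bash
python3 -m crank '[{"travel":[0,0,0],"spin":0},{"travel":[0,0,0],"spin":0},{"travel":[0,0,0],"spin":0},{"travel":[0,0,0],"spin":0},{"travel":[0,0,0],"spin":0}]' 0 40
python3 -m crank '[{"travel":[0,0,-10],"spin":0},{"travel":[0,0,-40],"spin":0},{"travel":[0,0,-80],"spin":0},{"travel":[0,0,-130],"spin":0},{"travel":[0,0,-160],"spin":0},{"travel":[0,0,-160],"spin":0},{"travel":[0,0,-160],"spin":0}]'
python3 -c "
from h import *
plan([.504,-.118,.18],92.2)
d=snap('scene','s7')
cv2.imwrite('pics/l.png',cv2.resize(d['color'][30:210,200:420],None,fx=3,fy=3,interpolation=cv2.INTER_CUBIC))"
```

```text
t: 9.3
eef_pos: [0.5951, 0.2116, 0.0191]
eef_rot: [-0.245, 0.97, 0.0, 0.001]
wrist_force: [-2.5, -1.1, 11.2]
grip_width: 0.418
t: 10.0
eef_pos: [0.5944, 0.2115, 0.1786]
eef_rot: [-0.245, 0.97, 0.0, 0.001]
wrist_force: [-0.5, -0.1, -2.4]
grip_width: 0.419
t 10.0 pos [0.5944 0.2115 0.1786] yaw_y 118.36 tiltz [ 0.0014  0.001  -1.    ] g 0.419 F [-0.5 -0.1 -2.4]
travel [ 236.  -247.    -1.9] spin 26.1636840747465
```

View pics/l.png

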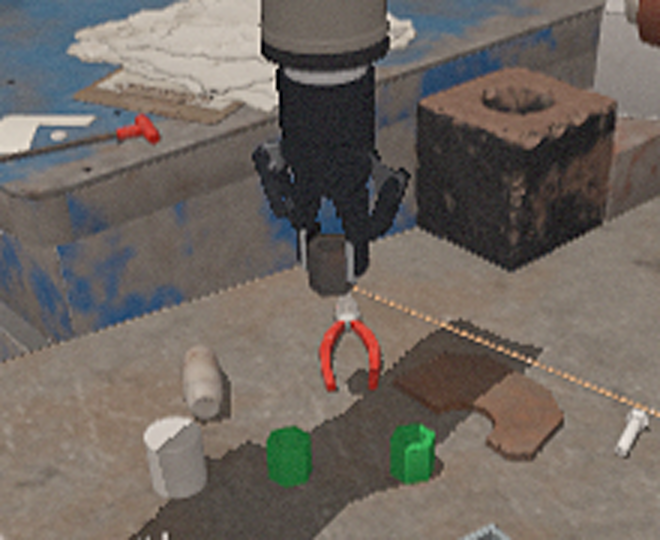

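The coupling is held upright at crop (330,265), with the grip width matching 36 mm. I'll move it over the well.

```bash
python3 -m crank '[{"travel":[236,-247,0],"spin":26},{"travel":[236,-247,0],"spin":26},{"travel":[236,-247,0],"spin":26},{"travel":[236,-247,0],"spin":26},{"travel":[236,-247,0],"spin":26},{"travel":[236,-247,0],"spin":26},{"travel":[236,-247,0],"spin":26},{"travel":[236,-247,0],"spin":26}]'
python3 -m crank '[{"travel":[0,0,0],"spin":0}]'
python3 -c "
from h import *
plan([.504,-.118,.17],92.2)"
```

```text
t: 10.85
eef_pos: [0.5012, -0.1237, 0.1766]
eef_rot: [-0.017, 1.0, -0.001, -0.001]
wrist_force: [0.0, 0.3, -1.3]
grip_width: 0.42
t: 10.95
eef_pos: [0.503, -0.1189, 0.1766]
eef_rot: [-0.019, 1.0, -0.0, -0.001]
wrist_force: [-0.3, 0.7, -1.5]
grip_width: 0.415
t 10.95 pos [ 0.503  -0.1189  0.1766] yaw_y 92.23 tiltz [-1.8e-03 -1.0e-04 -1.0e+00] g 0.415 F [-0.3  0.7 -1.5]
travel [-1.   0.9  6.6] spin 0.029062671892972958
```

```bash
python3 -m crank '[{"travel":[-1,1,40],"spin":0},{"travel":[-1,1,80],"spin":0},{"travel":[-1,1,110],"spin":0},{"travel":[-1,1,130],"spin":0},{"travel":[-1,1,142],"spin":0},{"travel":[-1,1,147],"spin":0},{"travel":[-1,1,147],"spin":0},{"travel":[-1,1,147],"spin":0}]'
python3 -c "
from h import *
plan([.504,-.118,.025],92.2)
d=snap('scene','s8')
cv2.imwrite('pics/n.png',cv2.resize(d['color'][180:380,280:500],None,fx=3,fy=3,interpolation=cv2.INTER_CUBIC))"
```

```text
t: 11.75
eef_pos: [0.5055, -0.117, 0.0312]
eef_rot: [-0.021, 1.0, -0.0, 0.001]
wrist_force: [-0.1, -0.7, -2.2]
grip_width: 0.419
t 11.75 pos [ 0.5055 -0.117   0.0312] yaw_y 92.37 tiltz [ 0.001 -0.    -1.   ] g 0.419 F [-0.1 -0.7 -2.2]
travel [ 1.5 -1.   6.2] spin 0.17067344253067063
```

View pics/n.png

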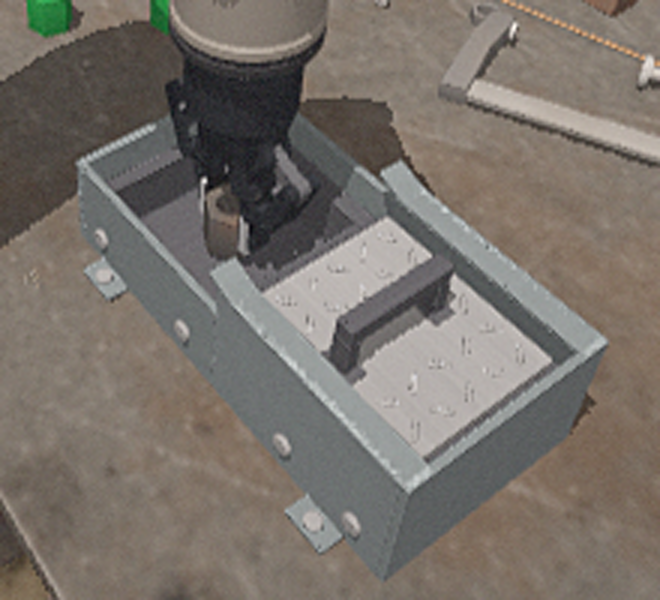

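The coupling (crop 222,220) is inside the open well and upright, just above the floor. I'll lower the last 6 mm gently.

```bash
python3 -m crank '[{"travel":[0,0,3],"spin":0},{"travel":[0,0,5],"spin":0},{"travel":[0,0,5],"spin":0}]'
python3 -m crank '[{"travel":[0,0,1],"spin":0},{"travel":[0,0,1],"spin":0}]'
```

```text
t: 12.1
eef_pos: [0.5049, -0.117, 0.0254]
eef_rot: [-0.021, 1.0, 0.0, 0.0]
wrist_force: [-0.8, 0.1, -1.6]
grip_width: 0.417
t: 12.3
eef_pos: [0.505, -0.1171, 0.0251]
eef_rot: [-0.02, 1.0, 0.0, 0.0]
wrist_force: [-4.9, 0.1, 13.6]
grip_width: 0.422
```

```bash
python3 -m crank '[{"travel":[0,0,0],"spin":0},{"travel":[0,0,0],"spin":0},{"travel":[0,0,0],"spin":0},{"travel":[0,0,0],"spin":0}]' 0.7
python3 -m crank '[{"travel":[0,0,-10],"spin":0},{"travel":[0,0,-40],"spin":0},{"travel":[0,0,-80],"spin":0},{"travel":[0,0,-130],"spin":0},{"travel":[0,0,-180],"spin":0},{"travel":[0,0,-230],"spin":0},{"travel":[0,0,-230],"spin":0},{"travel":[0,0,-230],"spin":0}]'
python3 - <<'E'
from h import *
plan([.504,-.118,.25],92.2)
d=snap('scene','s9');W=cloud(d)
cv2.imwrite('pics/o.png',cv2.resize(d['color'][180:380,280:500],None,fx=3,fy=3,interpolation=cv2.INTER_CUBIC))
m=np.zeros((400,640),bool);m[225:270,340:375]=1
h=m&(W[...,2]>.041)&(W[...,2]<.05)&(abs(W[...,0]-.505)<.03)&(abs(W[...,1]+.117)<.03);P=W[h];print(len(P),P.mean(0),P.min(0),P.max(0))
E
```

```text
t: 12.7
eef_pos: [0.5049, -0.1171, 0.0244]
eef_rot: [-0.021, 1.0, -0.0, -0.0]
wrist_force: [0.4, 0.7, -0.1]
grip_width: 0.703
t: 13.5
eef_pos: [0.5052, -0.1171, 0.2561]
eef_rot: [-0.021, 1.0, 0.0, 0.002]
wrist_force: [0.5, -0.0, -0.1]
grip_width: 0.702
t 13.5 pos [ 0.5052 -0.1171  0.2561] yaw_y 92.36 tiltz [ 3.e-03  6.e-04 -1.e+00] g 0.702 F [ 0.5 -0.  -0.1]
travel [ 1.3 -0.8  6.1] spin 0.16039643035523454
163 [ 0.50274795 -0.11819896  0.04510606] [ 0.4828535  -0.13656126  0.04105342] [ 0.52454595 -0.09887521  0.04859818]
```

View pics/o.png

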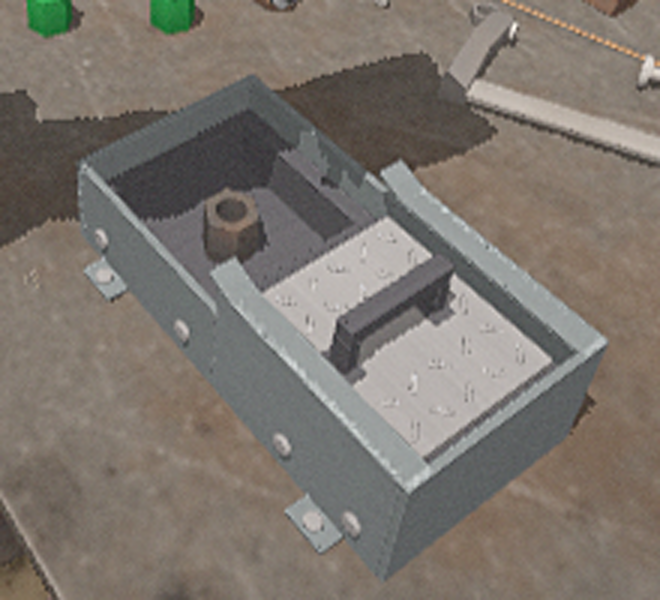

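The coupling stands upright on the well floor at crop (233,225). Its top measures z ≈ 0.046, which is the 6 mm floor plus its 40 mm height. The hatch lies flat and parked, and the arm is clear, so I'm handing in.

```bash
python3 -m crank '[{"travel":[0,0,0],"spin":0},{"travel":[0,0,0],"spin":0},{"travel":[0,0,0],"spin":0}]'; python3 -c "
from rig import ctrl; print(ctrl.sign_off())"
```

```text
t: 13.85
eef_pos: [0.5046, -0.1171, 0.2537]
eef_rot: [-0.02, 1.0, -0.0, -0.001]
wrist_force: [-0.6, -1.0, -0.3]
grip_width: 0.698
the job is handed in; nothing more can be done
None
```

The hatch is parked on the deck, the hex coupling stands upright on the floor of the well, and I handed the job in at about 14 s of the 59 s allowed. The hand-in reported no verdict.

- **Hatch:** I lifted it about 21 mm by its handle, slid it about 148 mm under the lips, set it down on the deck and let go. The last depth check put it at case y ≈ -70 mm and x within a few mm of centre, lying flat. The final picture shows the well fully open.
- **Coupling:** I gripped it across two flats, placed it in the well and let go. It stands near the centre of the opening, at about case x 0, y 80 mm. Its top measured about 45–46 mm, which matches the 6 mm floor plus its 40 mm height.
- **Robot:** The gripper was open and raised to about 0.25 m, with wrist force near zero. The green look-alikes were left alone.

No check failed. The two cameras disagreed by about 2 mm, within the stated calibration. The highest wrist force I saw in the readings was about 17 N; forces between readings were not recorded.

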